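# Put a rinsed strainer bowl to dry

## Task

The brass strainer bowl lying on the bench has been rinsed: turn it mouth down and put it over the peg of the empty drying stand, lowering it until its rim rests flat on the ribs of the stand, then let go. Do not drop it, and leave the bowl that is already drying and the other things on the bench where they are.

Things in the scene. Friction and masses are not known exactly. Their poses are not given: they have to be found in the camera images.
- bowl_center (a point): centre of the bowl to be moved: eight-sided brass tube, 56 mm across flats (61 over corners), 95 mm long, one end open, the other closed, about 0.24 kg; lies on one flat, mouth roughly towards the stands (the robot's right), two side flats upright. Point on its axis, 47.5 mm from the rim. x points along the axis out of the mouth; at the start z is up and y level, square to the side flats
- bowl_mouth (a point): the same bowl: centre of its mouth, in the plane of the rim, axes as at bowl_center. Wall 5 mm, inside 46 mm across flats and 89 mm deep; a dark band runs round the outside at the mouth; a steel drain plug, 22 mm wide, stands out 8 mm from the closed end
- free_stand_seat (a point): the empty stand: fixed; blue round foot, 100 mm across, 12 mm high, with six grey radial ribs on it, and a white upright peg in the middle, 18 mm across, rounded tip 91 mm above the bench. This point: on the peg axis at the top of the ribs, 16 mm above the bench, where a rim rests; z up
- used_stand_seat (a point): the stand that is occupied, otherwise the same as the empty one (which of the two is nearer the bowl varies); its point lies likewise
- dry_bowl: a second, equal brass bowl, already standing mouth down on the occupied stand; origin at the centre of its rim, z up; its drain plug reaches 119 mm above the bench; loose, stays where it is
- brass_elbow: loose brass elbow fitting, 51x44x25 mm, origin under its middle; stays where it is
- brass_nipple: loose brass nipple, 30x38x26 mm, origin under its middle; stays where it is
- adj_wrench: loose adjustable wrench lying flat, 153x46x10 mm, long along its x, origin under its middle; stays where it is
- ptfe_tape: loose blue spool of white tape, 54 mm across, 14 mm high, origin under its middle; stays where it is
Things that resemble listed ones, but are neither listed nor needed, are in the scene too. Leave any blue or turquoise look-alike of the part that bears bowl_center alone.

How it is judged:
On the way:
1. the bowl, mouth down and held, is over the empty stand's peg with its rim at least 5 mm above the ribs (angle between bowl_center's own x axis and vertical above 2.75 rad and z of bowl_center in the frame of free_stand_seat above 0.0525 m and horizontal distance between bowl_center and free_stand_seat below 0.025 m and contact force between the fingers and bowl above 0.5 N), for 0.1 s.
At the end, for the whole second after the job is handed in: The bowl stands mouth down (within 10 degrees) over the peg of the empty stand, its rim resting on the ribs (height within 4 mm; axis within 18 mm of the peg's), at rest and released; the other bowl still stands mouth down on its own stand (rim within 4 mm of the ribs, upright within 5.7 degrees) (angle between bowl_center's own x axis and vertical above 2.97 rad and z of bowl_center in the frame of free_stand_seat between 0.0435 and 0.0515 m and horizontal distance between bowl_center and free_stand_seat below 0.018 m and linear speed of bowl below 0.02 m/s and contact force between the fingers and bowl below 0.05 N and z of dry_bowl in the frame of used_stand_seat below 0.004 m and angle between dry_bowl's own z axis and vertical below 0.1 rad); the robot touches nothing.
It fails at once if the bowl is dropped (falls untouched at more than 0.6 m/s) (contact force between the fingers and bowl below 0.05 N and linear speed of bowl above 0.6 m/s).
It fails at once if the bowl that is already drying is moved by more than 25 mm (distance of dry_bowl from where it was at the start of the episode above 0.025 m).
It fails at once if another loose thing is moved by more than 30 mm (distance of any of brass_elbow, brass_nipple, adj_wrench, ptfe_tape from where it was at the start of the episode above 0.03 m).
It also fails if it takes over 42 s, if anything falls off the work surface, if the arm or the gripper's body presses on something with over 40 N, if the wrist force passes 120 N, or if a joint passes its speed limit or range.

## Robot

A 6-joint arm with a two-finger parallel gripper is mounted at the origin on a cart in front of the work surface, level with it; the furniture and walls round the work are solid. World frame = base frame: x ahead of the robot, y to its left, z up, the work surface at z = 0. Lengths are in m, angles in rad, forces in N, time in s.
With the tool pointing down it reaches from about 0.4 to 0.825 m from the base axis. Payload 7 kg.
Tool frame: the origin (TCP) lies at the centre of the arm's flange, where the gripper is bolted on; the fingertips stand 178 mm ahead of it and the grasp point (between the pads) lies 159 mm ahead of it; z points along the fingers, y is the direction in which the jaws open and shut (so a half turn about z gives the same grasp; the last joint's range is limited). The gripper opens to 88 mm and grips with 3 to 60 N. Pads are 19 mm wide; open, the fingers measure 130 mm over their backs; the gripper's body (78 mm by 193 mm) begins 47 mm behind the grasp point.
Start: joints at [1.571, 0.359, 0.012, 0, -1.224, -0.288], TCP at [0.192, 0.647, 0.405] pointing down, gripper open.
Joint ranges: [-3.07, 3.07], [-1.43, 2.12], [-1.02, 1.25], [-3.03, 1.67], [-3.05, -0], [-3.03, 3.03]. Speed limits (rad/s): [2.39, 2.39, 3.01, 3.14, 3.14, 3.14].

## Interface

Orientations are given as [roll, pitch, yaw] about the fixed x, y, z axes, in that order (R = Rz(yaw) Ry(pitch) Rx(roll)).
In Python, from station import * gives the robot as it stands.
- The arm moves only by the tool send_rows, never from a script. Its argument "motion" is a list of rows, each an object with "offset": the shift along the tool's x, y, z in cm, a list of three; "turn": the turn about the tool's z in degrees. In form: [{"offset": [x, y, z], "turn": turn}, ...]. A call has 1 to 8 rows; each row is the pose to reach, as a shift and turn from the pose commanded when the call began, along the tool's axes at that moment; what a row does not reach only later rows make up. A row lasts 1/10 s, in which the tool goes at most 50 mm and 8.59 degrees, less where a joint would pass 70% of its speed; a pose out of reach is approached as far as the arm can. A call with a gripper value outside its range is refused whole. "hand" is the opening, from -1 (shut) to 1 (fully open), set as the call begins (left out, the last holds). The fingers move at their own pace and stop on an object; "squeeze" is the grip in N (left out, the last holds). Time passes only in rows, so rows that repeat a pose let the fingers close. It gives the time, the measured TCP pose, the force and the opening at its end, in the units of the state.
- get_state(): the state, without advancing time (a new reading comes with each control period).
- grab_frame(name): name is "scene" or "top" or "wrist"; returns a dict with "frame" (400x640x3 uint8, blue, green, red), "range_z" (400x640 float32, m along the optical axis (not along the pixel's ray), 0 where there is no reading), "vertical_fov" (degrees; the focal length in pixels is half the picture's height over the tangent of half this angle, whatever the lens; pixels are square), "cx", "cy" (the principal point, pixels), "cam_to_world" (4x4, takes a point from camera to world coordinates). Camera axes: x right, y up, looking along -z (the intrinsics and any distortion apply to the point x, -y, -z); pixel columns grow to the right and rows downward; lengths in m; the calibration is good to about 2 mm. A picture is of the moment at which its call begins.
- job_done(): hands the job in, once; it reports no verdict.
The state is a dict: "t": time; "q": joint angles; "qd": joint speeds; "joint_efforts": joint torques, N m; "eef_pos": TCP position; "ee_rot": TCP orientation; "force": force on the tool from outside, world axes, zero at the start; "moment": the same for the moment, N m; "width": finger opening in m.
Only numpy, scipy, OpenCV 4.12 (cv2) and the standard library are available. Lean on these libraries where they do the work, as an engineer would, in place of code of your own. Each camera call takes 0.05 s, during which the arm holds its last target. There are 200 camera calls.

## Working session

There is one attempt and no reset: what is moved stays moved. The work goes in short steps, Python scripts to look and compute and a tool call to move; the robot and the scene stay as the last step left them, time stands still between calls to the robot, and variables do not carry over. Pictures are saved under pics/ and viewed, about 8 in all and at most 12, crops included, and the job is handed in when it is done.

Besides the shell and the picture viewer there is one more tool, called after "Call:" as a command line: name --argument value ..., lists and objects as JSON in quotes. send_rows: Moves the arm, as the interface text tells. Its arguments: {"type":"object","properties":{"motion":{"type":"array"},"hand":{"type":"number"},"squeeze":{"type":"number"}},"required":["motion"]}

```bash
mkdir -p pics; ls; cat > h.py <<'E'
from station import *
import numpy as np, cv2
from scipy.spatial.transform import Rotation as R
def cloud(g):
    h,w=g["range_z"].shape; f=h/2/np.tan(np.radians(g["vertical_fov"])/2)
    u,v=np.meshgrid(np.arange(w),np.arange(h)); d=g["range_z"]
    p=np.stack([(u-g["cx"])/f*d,-(v-g["cy"])/f*d,-d],-1)
    T=np.array(g["cam_to_world"]); P=p@T[:3,:3].T+T[:3,3]; P[d==0]=np.nan
    return P
E
python3 - <<'E'
from h import *
s=get_state();print(s)
for n in("scene","top"):
    g=grab_frame(n);print(n,{k:v for k,v in g.items() if k not in("frame","range_z")})
    cv2.imwrite(f"pics/{n}0.png",g["frame"]);np.save(f"{n}0.npy",cloud(g))
E
```

```text
pics
{'t': 0.0, 'q': array([ 1.57109772e+00,  3.59411212e-01,  1.10454696e-02, -3.40807401e-04,
       -1.22412337e+00, -2.88072026e-01]), 'qd': array([-2.89579333e-04, -2.24253117e-05,  1.65556661e-03, -2.24432529e-03,
       -1.87954291e-03,  2.12065906e-03]), 'joint_efforts': array([-1.24635430e-03, -5.82716024e+01,  2.93052703e+01,  6.99711710e+00,
        6.86164465e-03, -1.74298307e-04]), 'eef_pos': array([0.1915409 , 0.64704603, 0.40370257]), 'ee_rot': array([ 3.13987859e+00, -1.73797343e-04, -2.87886556e-01]), 'force': array([ 0.31121244, -0.50041482, -0.22617462]), 'moment': array([-0.04999309, -0.04245753,  0.01899088]), 'width': 0.08741639939396453}
scene {'vertical_fov': 46.960380675001396, 'cx': 325.546474868991, 'cy': 197.5342095015411, 'cam_to_world': array([[-0.85700684,  0.32265973, -0.40178348,  0.16122434],
       [-0.51485704, -0.50364604,  0.69373114,  0.61362511],
       [ 0.02148245,  0.80139339,  0.59775173,  0.65478231],
       [ 0.        ,  0.        ,  0.        ,  1.        ]])}
top {'vertical_fov': 43.42283539663951, 'cx': 313.531516625907, 'cy': 193.0704220038555, 'cam_to_world': array([[-4.23197921e-01,  8.71942000e-01, -2.46212649e-01,
         2.08495121e-01],
       [-9.06036493e-01, -4.07626162e-01,  1.13748782e-01,
         8.12246087e-02],
       [-1.18037697e-03,  2.71215893e-01,  9.62517816e-01,
         1.31812735e+00],
       [ 0.00000000e+00,  0.00000000e+00,  0.00000000e+00,
         1.00000000e+00]])}
```

View pics/scene0.png

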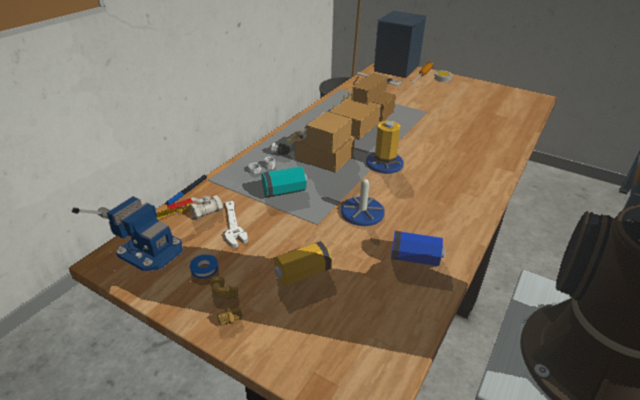

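View pics/top0.png

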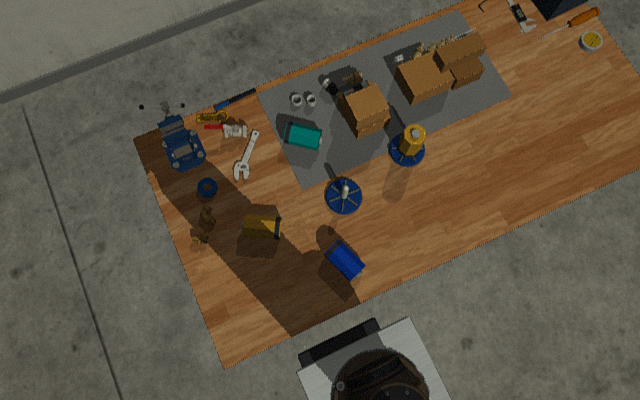

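The brass bowl lies at scene (303,261) / top (262,226), mouth (dark band) towards the right. The empty stand is at top (343,195), the occupied one at top (406,150). The blue bowl at (345,260) and the turquoise one at (303,135) are decoys. The tool can only turn about its own z, so I'll grip the side flats near the closed end, pivot the bowl up about its rim on the bench, then carry it.

```bash
cat > m.py <<'E'
from h import *
def ext(P,im,box,lo,hi,zmin,zmax,s=1):
    u0,v0,u1,v1=box; Q=P[v0:v1,u0:u1].reshape(-1,3); H=cv2.cvtColor(im,cv2.COLOR_BGR2HSV)[v0:v1,u0:u1].reshape(-1,3)
    k=(Q[:,2]>zmin)&(Q[:,2]<zmax)&(H>=lo).all(1)&(H<=hi).all(1); return Q[k]
if __name__=="__main__":
  B={"top":dict(bowl=(232,200,292,250),stand=(320,172,366,218),used=(385,120,430,168),items=(185,195,225,250)),
     "scene":dict(bowl=(268,235,338,292),stand=(335,172,390,226),used=(362,115,408,175),items=(205,270,248,330))}
  for n in B:
    P=np.load(n+"0.npy"); im=cv2.imread(f"pics/{n}0.png")
    for k,b in B[n].items():
        Q=ext(P,im,b,(0,0,0),(180,255,255),0.02 if k!='items' else .008,.13)
        if k=="stand": Q=Q[Q[:,2]>.03]
        if k=="bowl": Qt=Q[Q[:,2]>.045]
        else: Qt=Q
        if k=="used": Qt=Q[Q[:,2]>.1]
        print(n,k,len(Qt),"med",np.median(Qt,0).round(4),"p2",np.percentile(Qt,2,0).round(4),"p98",np.percentile(Qt,98,0).round(4))
        if k=="bowl":
            r=cv2.minAreaRect(Qt[:,:2].astype(np.float32)*1000); print(r,cv2.boxPoints(r).round(0).tolist())
    # foot
        if k=="stand":
            F=ext(P,im,b,(100,120,30),(130,255,255),.004,.03)
            print("foot",len(F),cv2.minEnclosingCircle(F[:,:2].astype(np.float32)*1000),np.median(F[:,2]))
E
python3 m.py
```

```text
top bowl 620 med [0.51   0.0892 0.0535] p2 [0.4762 0.046  0.0456] p98 [0.5444 0.133  0.0597]
((511.9388427734375, 88.96173858642578), (95.38189697265625, 50.4125862121582), 58.96232986450195) [[466.0, 61.0], [509.0, 35.0], [558.0, 117.0], [515.0, 143.0]]
top stand 72 med [ 0.4979 -0.1402  0.0799] p2 [ 0.4927 -0.1503  0.0345] p98 [ 0.5083 -0.1346  0.0918]
foot 728 ((502.1904602050781, -143.34548950195312), 49.10725402832031) 0.010568514650352023
top used 391 med [ 0.5473 -0.3624  0.1099] p2 [ 0.522  -0.39    0.1025] p98 [ 0.5748 -0.3376  0.1198]
top items 334 med [0.5877 0.2188 0.02  ] p2 [0.5418 0.1916 0.0098] p98 [0.6587 0.2678 0.0272]
scene bowl 850 med [0.5078 0.0935 0.054 ] p2 [0.4761 0.049  0.0455] p98 [0.5414 0.1342 0.0568]
((510.8581237792969, 88.99971008300781), (95.70196533203125, 47.83242416381836), 61.163631439208984) [[467.0, 59.0], [509.0, 36.0], [555.0, 119.0], [513.0, 142.0]]
scene stand 188 med [ 0.4997 -0.1386  0.0621] p2 [ 0.4936 -0.1479  0.0311] p98 [ 0.5098 -0.1343  0.0893]
foot 530 ((500.3402099609375, -140.90188598632812), 48.017032623291016) 0.010255405542616558
scene used 267 med [ 0.5452 -0.3579  0.1093] p2 [ 0.5221 -0.391   0.1008] p98 [ 0.5739 -0.3362  0.118 ]
scene items 713 med [0.586  0.2221 0.0193] p2 [0.5427 0.193  0.0094] p98 [0.6587 0.2686 0.0257]
```

Call:
send_rows --motion '[{"offset": [4.7, 4.2, 0], "turn": 8}, {"offset": [8.8, 7.8, 0], "turn": 16}, {"offset": [13, 11.5, 0], "turn": 24}, {"offset": [17, 15, 0], "turn": 32}, {"offset": [21, 18.6, 0], "turn": 40}, {"offset": [25, 22, 0], "turn": 48}, {"offset": [29, 25.6, 0], "turn": 56}, {"offset": [33, 29.1, 0], "turn": 64}]' --hand 1

```text
t: 0.9
eef_pos: [0.4046, 0.3064, 0.4046]
ee_rot: [3.142, 0.0, -1.41]
force: [1.1, 0.2, 0.3]
width: 0.0877
```

```bash
cat > to.py <<'E'
from h import *
import sys
# usage: to.py x y z yaw_deg : shift from the measured pose, in cm / turn deg in tool axes
def rel(x,y,z,yaw):
    s=get_state(); M=R.from_euler("xyz",s["ee_rot"]); d=M.inv().apply(np.array([x,y,z])-s["eef_pos"])*100
    t=-((yaw-np.degrees(s["ee_rot"][2])+180)%360-180)
    return d.round(2),round(t,1)
if __name__=="__main__":
    s=get_state(); print(s["t"],s["eef_pos"].round(4),np.degrees(s["ee_rot"]).round(2),s["q"].round(2),s["force"].round(1),round(s["width"],4))
    if len(sys.argv)>4: print(rel(*map(float,sys.argv[1:5])))
E
python3 to.py .525 .114 .36 -119.4
```

```text
0.9 [0.4046 0.3064 0.4046] [180.     0.   -80.79] [ 1.04  0.08 -0.35 -0.   -1.14 -0.87] [1.1 0.2 0.3] 0.0877
(array([20.92, -8.8 ,  4.46]), np.float64(38.6))
```

Call:
send_rows --motion '[{"offset": [4.2, -1.8, 0.5], "turn": 8}, {"offset": [8.4, -3.5, 1.5], "turn": 16}, {"offset": [12.5, -5.3, 2.5], "turn": 24}, {"offset": [16.7, -7.0, 3.5], "turn": 32}, {"offset": [20.9, -8.8, 4.4], "turn": 38.6}, {"offset": [20.9, -8.8, 4.4], "turn": 38.6}, {"offset": [20.9, -8.8, 4.4], "turn": 38.6}]'

```text
t: 1.6
eef_pos: [0.5257, 0.1155, 0.3599]
ee_rot: [3.141, -0.001, -2.081]
force: [0.2, 0.3, 0.2]
width: 0.0876
```

```bash
python3 - <<'E'
from h import *
g=grab_frame("wrist"); P=cloud(g); cv2.imwrite("pics/w1.png",g["frame"]); np.save("w1.npy",P)
k=(P[...,2]>.05)&(P[...,2]<.062)&(abs(P[...,0]-.51)<.08)&(abs(P[...,1]-.09)<.08)
r=cv2.minAreaRect(P[k][:,:2].astype(np.float32)*1000);print(k.sum(),r,cv2.boxPoints(r).round().tolist(),np.median(P[k][:,2]))
k=(P[...,2]>.045)&(P[...,2]<.062)&(abs(P[...,0]-.51)<.08)&(abs(P[...,1]-.09)<.08)
r=cv2.minAreaRect(P[k][:,:2].astype(np.float32)*1000);print(k.sum(),r)
E
python3 to.py .525 .114 .189 -119.4
```

```text
2996 ((513.5458984375, 86.07719421386719), (94.96279907226562, 36.05766677856445), 59.63471984863281) [[474.0, 54.0], [505.0, 36.0], [553.0, 118.0], [522.0, 136.0]] 0.05501326394670966
3806 ((513.4170532226562, 86.11226654052734), (95.30804443359375, 45.53048324584961), 59.425540924072266)
1.65 [0.5255 0.1165 0.3603] [ 1.7997e+02 -3.0000e-02 -1.1912e+02] [ 0.58  0.17 -0.35 -0.   -1.05 -1.09] [-0.7 -0.3  1.3] 0.0874
(array([ 0.23, -0.09, 17.13]), np.float64(0.3))
```

View pics/w1.png

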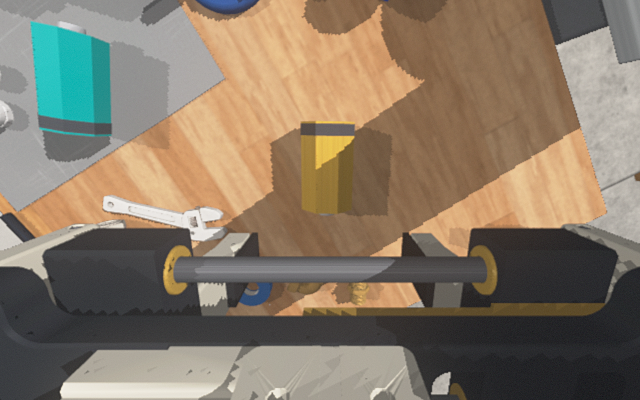

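The wrist picture shows the bowl at columns 301–355, rows 122–215, centred between the fingers (247–408) with its mouth band away from them. Both views agree, so I go down to grasp.

Call:
send_rows --motion '[{"offset": [0.2, 0, 4.5], "turn": 0.3}, {"offset": [0.4, 0, 9], "turn": 0.3}, {"offset": [0.4, 0, 13], "turn": 0.3}, {"offset": [0.4, 0, 15.5], "turn": 0.3}, {"offset": [0.4, 0, 17.2], "turn": 0.3}, {"offset": [0.4, 0, 17.2], "turn": 0.3}, {"offset": [0.4, 0, 17.2], "turn": 0.3}]'

```text
t: 2.35
eef_pos: [0.5235, 0.1144, 0.1892]
ee_rot: [-3.141, 0.0, -2.081]
force: [0.7, -0.4, 0.4]
width: 0.0878
```

Call:
send_rows --motion '[{"offset": [0, 0, 0], "turn": 0}, {"offset": [0, 0, 0], "turn": 0}, {"offset": [0, 0, 0], "turn": 0}, {"offset": [0, 0, 0], "turn": 0}, {"offset": [0, 0, 0], "turn": 0}, {"offset": [0, 0, 0], "turn": 0}, {"offset": [0, 0, 0], "turn": 0}, {"offset": [0, 0, 0], "turn": 0}]' --hand -1 --squeeze 8

```text
t: 3.15
eef_pos: [0.5241, 0.1135, 0.1894]
ee_rot: [-3.14, 0.001, -2.083]
force: [1.1, -0.7, 6.3]
width: 0.056
```

```bash
python3 to.py .526 .112 .188 -119.4
```

```text
3.15 [0.5241 0.1135 0.1894] [-1.7993e+02  8.0000e-02 -1.1937e+02] [ 0.58  0.37 -0.55  0.   -0.65 -1.09] [ 1.1 -0.7  6.3] 0.056
(array([ 0.04, -0.23,  0.14]), np.float64(0.0))
```

Call:
send_rows --motion '[{"offset": [0.4, 0, -1.0], "turn": 0}, {"offset": [1.0, 0, -1.9], "turn": 0}, {"offset": [1.6, 0, -2.7], "turn": 0}, {"offset": [2.4, 0, -3.4], "turn": 0}, {"offset": [3.2, 0, -4.0], "turn": 0}, {"offset": [4.2, 0, -4.5], "turn": 0}, {"offset": [5.1, 0, -4.9], "turn": 0}, {"offset": [6.2, 0, -5.2], "turn": 0}]'

```text
t: 3.95
eef_pos: [0.4927, 0.0585, 0.241]
ee_rot: [-3.141, 0.0, -2.084]
force: [1.0, 0.1, -2.7]
width: 0.0556
```

```bash
python3 to.py; python3 - <<'E'
from h import *
g=grab_frame("scene"); cv2.imwrite("pics/s2.png",cv2.resize(g["frame"][150:330,200:440],None,fx=3,fy=3))
E
```

```text
3.95 [0.4927 0.0585 0.241 ] [-1.7999e+02  1.0000e-02 -1.1939e+02] [ 0.52  0.24 -0.59  0.   -0.74 -1.03] [ 1.   0.1 -2.7] 0.0556
```

View pics/s2.png

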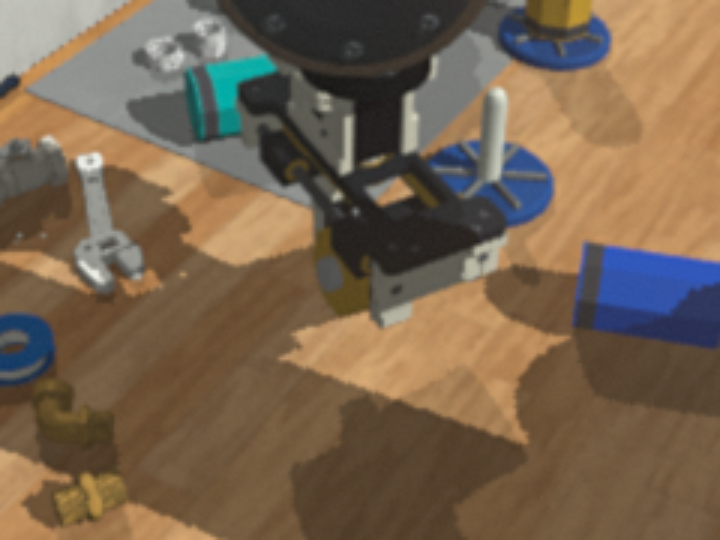

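The bowl (crop 340,275) is held and tilted, with the plug end still visible towards the left. I'll measure its tilt from the depth data.

```bash
cat > tilt.py <<'E'
from h import *
def tilt(name,box=None):
    g=grab_frame(name); P=cloud(g); s=get_state()
    H=cv2.cvtColor(g["frame"],cv2.COLOR_BGR2HSV)
    # coordinates: along tool x, tool y, up, relative to grasp point
    M=R.from_euler("xyz",s["ee_rot"]).as_matrix(); o=s["eef_pos"]+M[:,2]*.159
    L=(P-o)@M*1000; L[...,2]*=-1
    k=(abs(L[...,1])<24)&(abs(L[...,0])<120)&(L[...,2]<45)&(L[...,2]>-s["eef_pos"][2]*1000+159+4)
    k&=((H[...,0]>15)&(H[...,0]<35)&(H[...,1]>120))|(H[...,2]<70)
    return L[k],g,H[k]
if __name__=="__main__":
  for n in("wrist","scene"):
    Q,g,_=tilt(n)
    print(n,len(Q),"p2",np.percentile(Q,2,0).round(1),"p98",np.percentile(Q,98,0).round(1))
    q=Q[abs(Q[:,1])<9]   # profile in x-up plane
    for a in range(-100,101,12):
        b=q[abs(q[:,0]-a)<6]
        if len(b)>5: print(a,len(b),np.percentile(b[:,2],[5,50,95]).round(1))
E
python3 tilt.py
```

```text
wrist 13928 p2 [ -8.8 -22.8   8.4] p98 [78.9 22.8 25.8]
-4 817 [24.4 25.4 26.5]
8 114 [24.1 25.  26.1]
20 819 [22.  22.9 24. ]
32 1072 [20.7 21.9 23. ]
44 1128 [19.6 20.7 21.9]
56 1199 [18.4 19.5 20.7]
68 423 [17.7 18.7 19.7]
80 222 [16.  17.2 18.2]
scene 142 p2 [-20.6 -23.2 -28.5] p98 [-15.1  22.7  19.9]
-16 32 [-28.1 -20.2  10.9]
```

Tilt is only about 6°: 8 N holds it rigidly. Lower the squeeze so gravity swings the mouth down; the grasp height of 82 mm just clears the bench.

Call:
send_rows --motion '[{"offset": [0, 0, 0], "turn": 0}, {"offset": [0, 0, 0], "turn": 0}, {"offset": [0, 0, 0], "turn": 0}, {"offset": [0, 0, 0], "turn": 0}, {"offset": [0, 0, 0], "turn": 0}]' --squeeze 3

```text
t: 4.6
eef_pos: [0.4934, 0.0595, 0.2408]
ee_rot: [-3.141, 0.0, -2.083]
force: [0.5, 1.7, -0.8]
width: 0.0561
```

```bash
python3 to.py; python3 tilt.py
```

```text
4.6 [0.4934 0.0595 0.2408] [-1.7998e+02  3.0000e-02 -1.1936e+02] [ 0.52  0.24 -0.59  0.   -0.74 -1.03] [ 0.5  1.7 -0.8] 0.0561
wrist 10086 p2 [-17.8 -22.8 -39.4] p98 [63.8 22.8 16.8]
-4 61 [ 9.1 11.5 12.9]
8 96 [16.4 17.6 18.8]
20 1182 [ 5.7 11.6 16.9]
32 975 [-6.3 -0.7  4.8]
44 825 [-18.7 -12.7  -7.4]
56 688 [-30.5 -24.8 -19.7]
68 205 [-43.6 -33.1 -30.7]
scene 338 p2 [-32.  -21.9 -71.5] p98 [58.1 23.6  6.3]
-28 60 [-15.1 -10.4  -4.1]
```

It has swung to about 45°. The lower rim is close to the bench, so I raise it a little and keep going.

Call:
send_rows --motion '[{"offset": [0.2, 0, -0.3], "turn": 0}, {"offset": [0.5, 0, -0.6], "turn": 0}, {"offset": [0.8, 0, -0.8], "turn": 0}, {"offset": [1.2, 0, -0.8], "turn": 0}, {"offset": [1.2, 0, -0.8], "turn": 0}, {"offset": [1.2, 0, -0.8], "turn": 0}]'

```text
t: 5.3
eef_pos: [0.4873, 0.0487, 0.249]
ee_rot: [-3.141, 0.001, -2.084]
force: [-1.4, 1.0, 2.3]
width: 0.056
```

```bash
python3 to.py; python3 tilt.py
```

```text
5.3 [0.4873 0.0487 0.249 ] [-1.7998e+02  3.0000e-02 -1.1940e+02] [ 0.5   0.22 -0.59  0.   -0.76 -1.02] [-1.4  1.   2.3] 0.056
wrist 8644 p2 [-25.4 -22.8 -51.2] p98 [52.4 22.9 18.3]
-28 10 [-7.  -6.6 -6.1]
8 34 [17.5 18.5 19.2]
20 1350 [ 0.2 10.4 18.8]
32 980 [-21.1 -10.9  -1.7]
44 706 [-42.2 -32.1 -23.4]
56 240 [-63.  -47.8 -43.4]
scene 453 p2 [-33.  -22.1 -81.3] p98 [47.9 23.6  5.7]
-28 57 [-8.7 -5.  -0.4]
-16 10 [-1.6  1.2 11. ]
```

60° now. At this angle, dragging the rim along the bench towards the mouth direction turns it the right way, so I finish the arc.

Call:
send_rows --motion '[{"offset": [0, 0, 0.4], "turn": 0}, {"offset": [0.6, 0, 0.6], "turn": 0}, {"offset": [1.4, 0, 0.6], "turn": 0}, {"offset": [2.2, 0, 0.7], "turn": 0}, {"offset": [3.0, 0, 0.9], "turn": 0}, {"offset": [3.8, 0, 1.2], "turn": 0}, {"offset": [4.6, 0, 1.5], "turn": 0}, {"offset": [4.6, 0, 1.5], "turn": 0}]'

```text
t: 6.2
eef_pos: [0.4639, 0.0078, 0.2332]
ee_rot: [3.141, -0.001, -2.085]
force: [-0.4, -0.5, -1.9]
width: 0.0559
```

```bash
python3 to.py; python3 tilt.py;python3 - <<'E'
from h import *
g=grab_frame("scene"); cv2.imwrite("pics/s3.png",cv2.resize(g["frame"][150:330,200:440],None,fx=3,fy=3))
E
```

```text
6.2 [0.4639 0.0078 0.2332] [ 1.7997e+02 -3.0000e-02 -1.1945e+02] [ 0.44  0.21 -0.66 -0.   -0.7  -0.96] [-0.4 -0.5 -1.9] 0.0559
wrist 5367 p2 [-10.9 -22.8 -54.9] p98 [24.5 22.8 22. ]
20 1963 [-48.3  13.4  20.9]
scene 673 p2 [-36.  -19.5 -66.4] p98 [-7.5 23.5 22.6]
-40 81 [-66.1 -46.3 -17. ]
-28 131 [-31.1   5.3  22.3]
-16 17 [20.6 21.6 23.1]
```

View pics/s3.png

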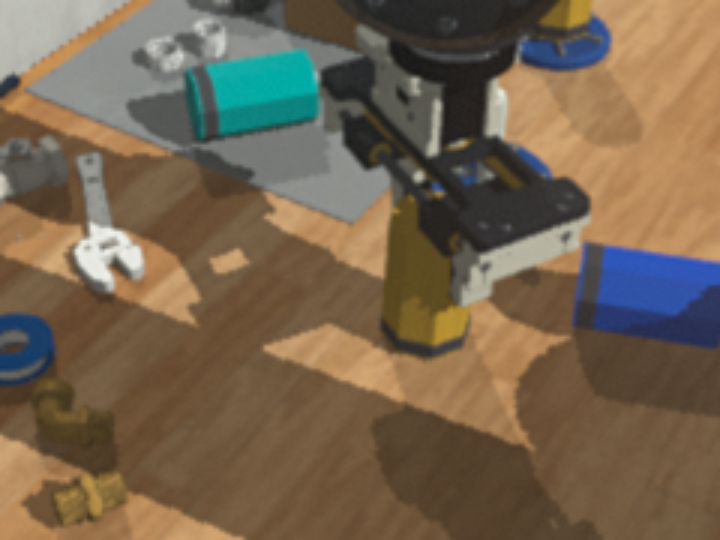

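```bash
cat > fit.py <<'E'
from tilt import *
def fit(n,sgn):
    Q,_,_=tilt(n); q=Q[(abs(Q[:,1])<9)&(Q[:,2]<12)&(sgn*Q[:,0]>8)]
    p=np.polyfit(q[:,2],q[:,0],1); r=q[:,0]-np.polyval(p,q[:,2]); q=q[abs(r-np.median(r))<2]; p=np.polyfit(q[:,2],q[:,0],1)
    print(n,len(q),"dx/dup deg",np.degrees(np.arctan(p[0])).round(1),"x at grasp height",p[1].round(1),"at -50",np.polyval(p,-50).round(1),"top up",np.percentile(Q[:,2],99).round(1),"low",np.percentile(Q[:,2],1).round(1))
if __name__=="__main__": fit("wrist",1); fit("scene",-1)
E
python3 fit.py
```

```text
wrist 948 dx/dup deg 2.3 x at grasp height 23.6 at -50 21.7 top up 22.1 low -57.7
scene 161 dx/dup deg 2.5 x at grasp height -33.0 at -50 -35.1 top up 22.9 low -68.4
```

Upright to 2.4°, standing on the bench. Release briefly so it settles flat, centre the fingers (4.7 mm back), and re-grip firmly.

Call:
send_rows --motion '[{"offset": [0, 0, 0], "turn": 0}, {"offset": [0, 0, 0], "turn": 0}, {"offset": [0, 0, 0], "turn": 0}, {"offset": [-0.5, 0, 0], "turn": 0}, {"offset": [-0.5, 0, 0], "turn": 0}, {"offset": [-0.5, 0, 0], "turn": 0}]' --hand 0.8

```text
t: 7.05
eef_pos: [0.4672, 0.0133, 0.2337]
ee_rot: [-3.141, 0.0, -2.083]
force: [-0.1, 0.1, -0.3]
width: 0.0789
```

```bash
python3 fit.py
```

```text
wrist 1035 dx/dup deg -0.1 x at grasp height 25.6 at -50 25.7 top up 20.8 low -57.6
scene 155 dx/dup deg 0.1 x at grasp height -31.1 at -50 -31.2 top up 21.1 low -68.8
```

Call:
send_rows --motion '[{"offset": [0, 0, 0], "turn": 0}, {"offset": [0, 0, 0], "turn": 0}, {"offset": [0, 0, 0], "turn": 0}, {"offset": [0, 0, 0], "turn": 0}, {"offset": [0, 0, 0], "turn": 0}, {"offset": [0, 0, 0], "turn": 0}, {"offset": [0, 0, 0], "turn": 0}, {"offset": [0, 0, 0], "turn": 0}]' --hand -1 --squeeze 20

```text
t: 7.95
eef_pos: [0.4671, 0.0131, 0.2337]
ee_rot: [3.142, -0.0, -2.084]
force: [-1.2, -0.8, -0.1]
width: 0.0557
```

Call:
send_rows --motion '[{"offset": [0, 0, -2], "turn": 0}, {"offset": [0, 0, -5], "turn": 0}, {"offset": [0, 0, -8], "turn": 0}, {"offset": [0, 0, -11], "turn": 0}, {"offset": [0, 0, -12], "turn": 0}, {"offset": [0, 0, -12], "turn": 0}]'

```text
t: 8.55
eef_pos: [0.4672, 0.0132, 0.3545]
ee_rot: [-3.14, 0.002, -2.084]
force: [-0.4, -0.9, -3.6]
width: 0.0558
```

```bash
python3 fit.py; python3 to.py .498 -.144 .352 -130
```

```text
wrist 1006 dx/dup deg -0.0 x at grasp height 24.9 at -50 24.9 top up 22.2 low -56.9
scene 192 dx/dup deg 0.4 x at grasp height -31.2 at -50 -31.6 top up 21.3 low -73.2
8.65 [0.4665 0.013  0.3523] [ 1.7991e+02 -6.0000e-02 -1.1941e+02] [ 0.45  0.06 -0.51 -0.   -1.01 -0.96] [-0.2  0.4 -2.9] 0.056
(array([ 12.12, -10.45,   0.02]), np.float64(10.6))
```

```bash
python3 to.py .4995 -.1446 .353 -119.4
```

```text
8.65 [0.4665 0.013  0.3523] [ 1.7991e+02 -6.0000e-02 -1.1941e+02] [ 0.45  0.06 -0.51 -0.   -1.01 -0.96] [-0.2  0.4 -2.9] 0.056
(array([ 12.1 , -10.61,  -0.08]), np.float64(-0.0))
```

Call:
send_rows --motion '[{"offset": [2, -1.8, 0], "turn": 0}, {"offset": [5, -4.4, 0], "turn": 0}, {"offset": [8, -7, 0], "turn": 0}, {"offset": [10.5, -9.2, 0], "turn": 0}, {"offset": [12.1, -10.6, 0], "turn": 0}, {"offset": [12.1, -10.6, 0], "turn": 0}, {"offset": [12.1, -10.6, 0], "turn": 0}]'

```text
t: 9.35
eef_pos: [0.4996, -0.1448, 0.3516]
ee_rot: [3.138, -0.002, -2.086]
force: [-0.2, -0.2, -2.0]
width: 0.0564
```

```bash
python3 fit.py; python3 to.py .4995 -.1446 .2507 -119.4; python3 - <<'E'
from h import *
g=grab_frame("scene"); P=cloud(g); cv2.imwrite("pics/s4.png",cv2.resize(g["frame"][80:260,260:500],None,fx=3,fy=3))
H=cv2.cvtColor(g["frame"],cv2.COLOR_BGR2HSV)
k=(P[...,2]>.03)&(P[...,2]<.1)&(np.hypot(P[...,0]-.5,P[...,1]+.142)<.03)&(H[...,1]<60)
print("peg",k.sum(),P[k].mean(0),np.percentile(P[k],[2,98],0))
E
```

```text
wrist 1052 dx/dup deg -0.2 x at grasp height 26.0 at -50 26.1 top up 20.4 low -57.6
scene 121 dx/dup deg 1.4 x at grasp height -29.8 at -50 -31.0 top up 20.4 low -188.2
9.45 [ 0.4997 -0.1439  0.3525] [ 1.7989e+02 -5.0000e-02 -1.1938e+02] [ 0.1   0.15 -0.4  -0.   -1.03 -0.61] [ 0.1 -0.8 -3.6] 0.0562
(array([ 0.06, -0.03, 10.18]), np.float64(0.0))
peg 180 [ 0.49974769 -0.13940391  0.06158522] [[ 0.49406001 -0.14886258  0.03098287]
 [ 0.50732786 -0.13462456  0.08912624]]
```

View pics/s4.png

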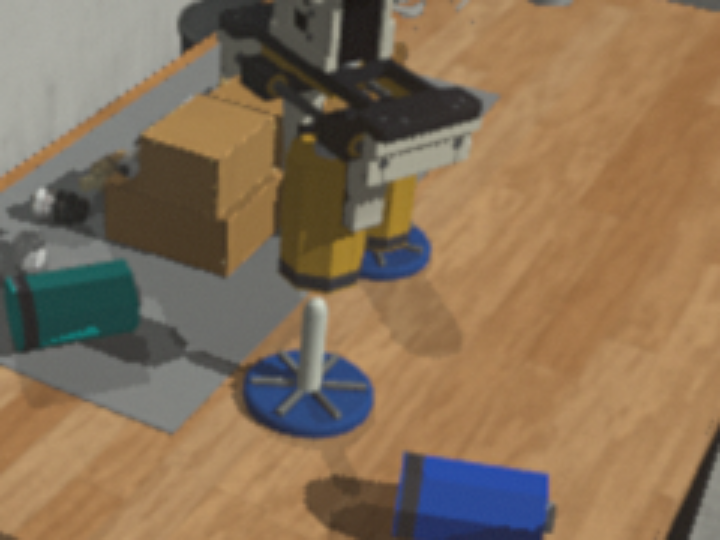

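The bowl hangs mouth down right above the peg (crop: rim 322,280; peg tip 314,303), and the shadow and depth agree. Lowering.

Call:
send_rows --motion '[{"offset": [0, 0, 2], "turn": 0}, {"offset": [0, 0, 4], "turn": 0}, {"offset": [0, 0, 6], "turn": 0}, {"offset": [0, 0, 7.5], "turn": 0}, {"offset": [0, 0, 8.7], "turn": 0}, {"offset": [0, 0, 9.3], "turn": 0}, {"offset": [0, 0, 9.3], "turn": 0}, {"offset": [0, 0, 9.3], "turn": 0}]'

```text
t: 10.3
eef_pos: [0.5004, -0.1442, 0.2612]
ee_rot: [-3.141, 0.0, -2.083]
force: [1.0, -0.4, -2.6]
width: 0.056
```

Call:
send_rows --motion '[{"offset": [0, 0, 0.3], "turn": 0}, {"offset": [0, 0, 0.6], "turn": 0}, {"offset": [0, 0, 0.8], "turn": 0}, {"offset": [0, 0, 0.9], "turn": 0}, {"offset": [0, 0, 0.9], "turn": 0}, {"offset": [0, 0, 0.9], "turn": 0}]'

```text
t: 10.9
eef_pos: [0.5001, -0.1444, 0.2517]
ee_rot: [-3.142, -0.0, -2.084]
force: [0.4, 0.3, -2.4]
width: 0.0561
```

```bash
python3 to.py; python3 fit.py
```

```text
10.9 [ 0.5001 -0.1444  0.2517] [-180.     -0.   -119.39] [ 0.1   0.26 -0.52  0.   -0.78 -0.61] [ 0.4  0.3 -2.4] 0.0561
wrist 1041 dx/dup deg -0.1 x at grasp height 25.5 at -50 25.6 top up 20.8 low -59.2
scene 136 dx/dup deg 0.7 x at grasp height -30.4 at -50 -31.1 top up 20.8 low -87.5
```

Still 2 mm to go.

Call:
send_rows --motion '[{"offset": [0, 0, 0.1], "turn": 0}, {"offset": [0, 0, 0.2], "turn": 0}, {"offset": [0, 0, 0.25], "turn": 0}, {"offset": [0, 0, 0.25], "turn": 0}]'

```text
t: 11.4
eef_pos: [0.5001, -0.1443, 0.2496]
ee_rot: [-3.141, 0.0, -2.084]
force: [-3.3, 1.0, 3.8]
width: 0.056
```

```bash
python3 to.py; python3 to.py
```

```text
11.4 [ 0.5001 -0.1443  0.2496] [-179.99    0.   -119.38] [ 0.1   0.27 -0.53  0.   -0.78 -0.61] [-3.3  1.   3.8] 0.056
11.4 [ 0.5001 -0.1443  0.2496] [-179.99    0.   -119.38] [ 0.1   0.27 -0.53  0.   -0.78 -0.61] [-3.3  1.   3.8] 0.056
```

The force flipped from −2.4 to +3.8 N, so the rim is on the ribs. Release, then straight up.

Call:
send_rows --motion '[{"offset": [0, 0, 0], "turn": 0}, {"offset": [0, 0, 0], "turn": 0}, {"offset": [0, 0, 0], "turn": 0}, {"offset": [0, 0, 0], "turn": 0}, {"offset": [0, 0, 0], "turn": 0}]' --hand 1

```text
t: 11.9
eef_pos: [0.5001, -0.1444, 0.2491]
ee_rot: [3.142, -0.0, -2.084]
force: [0.5, -0.7, 0.3]
width: 0.0863
```

Call:
send_rows --motion '[{"offset": [0, 0, -2], "turn": 0}, {"offset": [0, 0, -5], "turn": 0}, {"offset": [0, 0, -9], "turn": 0}, {"offset": [0, 0, -13], "turn": 0}, {"offset": [0, 0, -16], "turn": 0}, {"offset": [0, 0, -16], "turn": 0}]'

```text
t: 12.5
eef_pos: [0.501, -0.1446, 0.414]
ee_rot: [-3.134, 0.003, -2.083]
force: [0.9, -0.1, -0.2]
width: 0.0878
```

```bash
python3 to.py; python3 - <<'E'
from h import *
g=grab_frame("scene"); P=cloud(g); cv2.imwrite("pics/s5.png",cv2.resize(g["frame"][80:260,260:500],None,fx=3,fy=3))
H=cv2.cvtColor(g["frame"],cv2.COLOR_BGR2HSV)
for n in("top","wrist","scene"):
    g=grab_frame(n);P=cloud(g)
    for nm,c in(("bowl",(.501,-.142)),("dry",(.548,-.364))):
        k=(P[...,2]>.1)&(P[...,2]<.125)&(np.hypot(P[...,0]-c[0],P[...,1]-c[1])<.045)
        if k.sum()>20: print(n,nm,k.sum(),np.median(P[k][:,2]).round(4),cv2.minEnclosingCircle(P[k][:,:2].astype(np.float32)*1000))
E
```

```text
12.5 [ 0.501  -0.1446  0.414 ] [-179.57    0.2  -119.35] [ 0.1   0.1  -0.31  0.   -1.15 -0.61] [ 0.9 -0.1 -0.2] 0.0878
top bowl 24 0.1103 ((518.3861694335938, -156.52322387695312), 11.881669998168945)
top dry 390 0.1099 ((549.983154296875, -363.4113464355469), 30.387481689453125)
wrist bowl 2375 0.1103 ((501.4432067871094, -143.08216857910156), 29.912267684936523)
wrist dry 3034 0.1105 ((551.53076171875, -366.8514709472656), 30.386661529541016)
scene bowl 415 0.1097 ((500.118896484375, -139.64744567871094), 30.95310401916504)
scene dry 89 0.1084 ((549.9126586914062, -364.6155090332031), 32.055973052978516)
```

View pics/s5.png

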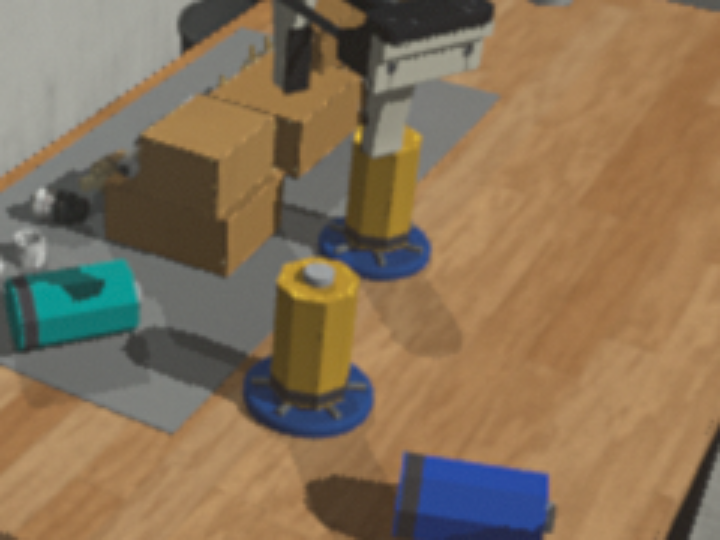

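The bowl stands upright on the free stand (crop 315,330), with its closed end at 110 mm like the dry bowl's. Handing in.

```bash
python3 -c "
from station import *
print(job_done())"
```

```text
the job is handed in; nothing more can be done
None
```

The brass bowl is now mouth down on the empty stand, released and standing upright. I handed the job in at about 12.7 s robot time; no verdict is reported.

- **What I did:** I gripped the bowl near its closed end and let it swing mouth down with a light grip. The bench finished the turn. I then re-gripped it firmly, carried it over the peg, lowered it until the ribs took the weight, let go and backed straight up.
- **Placing:** The closed end is at 110 mm, level with the drying bowl (expected 111 mm). Its axis is within about 3 mm of the measured peg axis. The gripper is clear of everything.
- **Drying bowl:** It appears unmoved.
- **Snags:** At 8 N the bowl did not pivot as I expected, so I dropped the grip to 3 N. The top camera saw too little of the placed bowl (24 points, blocked by the arm), so its centre reading was unusable. I did not re-measure the other loose things at the end, but nothing touched them.

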